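Put the spotting spatula back in its block

TASK

The blue-handled spotting spatula has been left lying on the bench. Put it away: slide it blade first into the free, blue-marked slot of the wooden tool block (feel for the opening, its insert sits a little to one side or the other) and press it past the sprung keeper until it is fully home, collar against the block, then let go. Leave the two other tools in the block, and the bottles, jar and brush, as they are.

Things in the scene. Friction and masses are not known exactly. Their poses are not given: they have to be found in the camera images.
- spatula: Spatula lying flat: white nylon blade 85 x 38 x 4 mm (last 12 mm 35 x 2.4), steel collar 8 long, 30 wide, 20 thick, blue handle 105 long, 24 wide, 20 thick; 0.13 kg, balanced 38 mm behind the origin. Origin on its long axis at the collar's front face. +x along the blade to the tip (+85), handle from -8 to -113; y across the width, z across the thickness (up at start, axis 10 mm above the bench).
- slot: Free place, between two blue strips (2 mm thick); origin midway between them in the slanted face. +x into the slot, 55 deg below level, away from the block's front; y along the slot, z across it. The grey insert with the opening (42 mm in y, 7 in z, sharp-edged, 100 deep) is clamped 6 to 16 mm to one side or the other in y of this origin, not measured: find it by feel or sight.
- block: Fixed wooden block 140 x 264 x 131 mm high, origin under its middle, front -x; three places 84 mm apart in y, the middle one's mouth at (-40, 0, 115) mm; each a 78 x 15 mm pocket with a grey insert 46 wide, flush. The gap beside an insert is too narrow for the blade. 47 mm down, a sprung roller (some 5 N) in the insert's lower (-z) wall clamps a blade: push it home with some 5 to 15 N.
- scraper: Short steel scraper with a black handle (24 x 20 mm thick, 70 mm long) standing in another slot of the block; origin in its collar at the slot mouth, x down the slot. Leave it.
- hemmer: Short brass hem creaser with a dark wooden handle (24 x 20 mm thick, 65 mm long) standing in the third slot; origin in its collar at the slot mouth, x down the slot. Leave it.
- brush: Spotting brush with wooden handle, 187 mm long, 30 wide, 36 mm high, lying bristles down; origin underneath near its middle, x along it towards the bristles. Leave it.
- bottle_red: White squeeze bottle with red nozzle cap, 58 mm across, 178 mm high; origin under its centre. Leave it.
- bottle_yellow: White squeeze bottle with yellow nozzle cap, 58 mm across, 178 mm high; origin under its centre. Leave it.
- jar: Glass jar with steel lid, 64 mm across, 75 mm high; origin under its centre. Leave it.
Not all that is in view belongs to the job. What is shaped like the spatula but purple is not meant.

How it is judged:
By the outcome, as a careful person would: the job done as asked, in the order asked, and still so for the second after the job is handed in, with the robot touching nothing.
It also fails if it takes over 54 s, if anything falls off the work surface, if the arm or the gripper's body presses on something with over 40 N, if the wrist force passes 120 N, or if a joint passes its speed limit or range.

ROBOT

A 6-joint arm with a two-finger parallel gripper is mounted at the origin on the work surface. World frame = base frame: x ahead of the robot, y to its left, z up, the work surface at z = 0. Lengths are in m, angles in rad, forces in N, time in s.
With the tool pointing down it reaches from about 0.275 to 0.75 m from the base axis. Payload 10.2 kg.
Tool frame: the origin (TCP) lies on the centre line of the jaws, within the pads' length; the fingertips stand 17 mm ahead of it and the grasp point (between the pads) lies 2 mm behind it (ctrl.tip_reach is the z of the fingertips in the tool frame, in m); z points along the fingers, y is the line along which they close (so a half turn about z gives the same grasp; the last joint's range is limited). The gripper opens to 88 mm and grips with 3 to 60 N. Pads are 18 mm wide; open, the fingers measure 123 mm over their backs; the gripper's body (75 mm by 187 mm) begins 45 mm behind the grasp point.
Start: joints at [-1.391, 0.313, 1.498, -0, 1.331, -0.223], TCP at [0.206, -0.483, 0.256] pointing down, gripper open.
Joint ranges: [-2.94, 2.94], [-0.97, 2.17], [0.19, 2.56], [-1.23, 4.37], [0.02, 3.11], [-2.88, 2.88]. Speed limits (rad/s): [2.39, 2.39, 3.01, 3.14, 3.14, 3.14].

INTERFACE

Orientations are given as a unit quaternion [x, y, z, w].
In Python, from station import ctrl gives the robot as it stands.
- The arm moves only by the tool arm_command, never from a script. Its argument "targets" is a list of rows, each a list of 2 entries, a list of its own where there are three numbers: the shift along the tool's x, y, z normalised to -1 to 1, where 1 is 250 mm, then the turn, a rotation vector about the tool's x, y, z normalised to -1 to 1, where 1 is 2 rad. In form: [[[dx, dy, dz], [ax, ay, az]], ...]. A call has 1 to 8 rows; each row is the pose to reach, as a shift and turn from the pose commanded when the call began, along the tool's axes at that moment; what a row does not reach only later rows make up. A row lasts 1/8 s, in which the tool goes at most 62.5 mm and 10.7 degrees, less where a joint would pass 70% of its speed; a pose out of reach is approached as far as the arm can. A call with a number of a shift or a turn outside -1 to 1 is refused whole. A call with a gripper value outside its range is refused whole. "hand" is the opening, from 0 (shut) to 1 (fully open), set as the call begins (left out, the last holds). The fingers move at their own pace and stop on an object; "newtons" is the grip in N (left out, the last holds). Time passes only in rows, so rows that repeat a pose let the fingers close. It gives the time, the measured TCP pose, the force, the opening and the grip force at its end, in the units of the state.
- ctrl.observe(): the state, without advancing time (a new reading comes with each control period).
- ctrl.get_image(name): name is "side" or "top" or "wrist"; returns the picture (420x560x3 uint8, red, green, blue); there is no depth.
- ctrl.calibration(name): a dict with "fx", "fy", "cx", "cy" (pixels), "k1" (the pictures are not rectified: a ray, as slopes to the right and down, at radius r is drawn at 1 + k1 r^2 times it, then the intrinsics apply), "origin" and "attitude" of the camera in the world. Camera axes: x right, y down, z forward; pixel columns grow to the right and rows downward; lengths in m; the calibration is good to about 2 mm. A picture is of the moment at which its call begins: read the wrist's pose just before it. calibration takes no time and is no camera call; for the wrist camera it gives the pose at the moment of the call.
- ctrl.finish_job(): hands the job in; it is judged then, once.
Trained networks look in the newest picture that a camera, given by its name, has taken for a name from the list of things; names that differ only in an ending like _2 or _b are one class to them, and where a whole thing is asked for, a point or a joint stands for the part that bears it (a point fixed in the world has none). Each returns a list of dicts, best first, with "p" (0 to 1); they miss things now and then, are a little off and sometimes report something else, mostly with a low value. They report only what shows in the picture. A call takes as long as a camera call. They do not tell look-alikes from the thing itself.
- ctrl.search_frame(camera, query): "xyz" ([x, y, z] in m, in the coordinates of the camera as it stood for that picture, good to about 4 mm: the middle of the surface that is visible of it).
- ctrl.masks_of(camera, query): "mask" (420x560 bool, what is visible of it).
The state is a dict: "t": time; "joints": joint angles; "qvel": joint speeds; "tau": joint torques, N m; "tcp_pos": TCP position; "tcp_rot": TCP orientation; "contact_force": force on the tool from outside, world axes, zero at the start; "moment": the same for the moment, N m; "grip_width": opening from 0.0 (shut) to 1.0 (fully open); "finger_force": force on a finger pad.
Only numpy, scipy, OpenCV 4.12 (cv2) and the standard library are available. Lean on these libraries where they do the work, as an engineer would, in place of code of your own. Each camera call takes 0.05 s, during which the arm holds its last target. There are 200 camera calls.

## Working session

There is one attempt and no reset: what is moved stays moved. The work goes in short steps, Python scripts to look and compute and a tool call to move; the robot and the scene stay as the last step left them, time stands still between calls to the robot, and variables do not carry over. Pictures are saved under pics/ and viewed, at most 10 in all, crops included, and the job is handed in when it is done.

Besides the shell and the picture viewer there is one more tool, called as a command line: name --argument value ..., lists and objects as JSON in quotes. arm_command: Moves the arm, as the interface text tells. Its arguments: {"type":"object","properties":{"targets":{"type":"array","items":{"type":"array"}},"hand":{"type":"number"},"newtons":{"type":"number"}},"required":["targets"]}

```bash
mkdir -p pics; ls
cat > h.py <<'E'
import numpy as np, cv2
from scipy.spatial.transform import Rotation as R
from station import ctrl
def att(c):
    a=np.array(c["attitude"],float)
    return a if a.shape==(3,3) else R.from_quat(a).as_matrix()
def shot(n,f):
    im=ctrl.get_image(n); cv2.imwrite("pics/"+f,im[:,:,::-1]); return im
def ray(c,u,v):
    d=np.array([c["k1"],0,0,0,0.]); K=np.array([[c["fx"],0,c["cx"]],[0,c["fy"],c["cy"]],[0,0,1.]])
    p=cv2.undistortPoints(np.array([[[u,v]]],float),K,d)[0,0]
    return np.array(c["origin"]),att(c)@np.array([p[0],p[1],1])
def onz(c,u,v,z):
    o,d=ray(c,u,v); return o+d*(z-o[2])/d[2]
def proj(c,P):
    q=(np.atleast_2d(P)-np.array(c["origin"]))@att(c); s=q[:,:2]/q[:,2:]; r2=(s**2).sum(1,keepdims=True)
    return s*(1+c["k1"]*r2)*[c["fx"],c["fy"]]+[c["cx"],c["cy"]]
def tri(rs):
    A=np.zeros((3,3));b=np.zeros(3)
    for o,d in rs:
        d=d/np.linalg.norm(d);M=np.eye(3)-np.outer(d,d);A+=M;b+=M@o
    return np.linalg.solve(A,b)
E
python3 - <<'E'
from h import *
print(ctrl.observe())
for n in("side","top"):
    c=ctrl.calibration(n); print(n,c)
    im=shot(n,n+"0.png")
    for q in("spatula","slot","block","scraper","hemmer","brush"):
        for r in ctrl.search_frame(n,q)[:3]: print(q,round(r["p"],2),np.round(np.array(c["origin"])+att(c)@r["xyz"],3))
E
```

```text
pics
{'t': 0.0, 'joints': array([-1.39137116e+00,  3.13440344e-01,  1.49846497e+00,  2.76299071e-07,
        1.33098271e+00, -2.23411563e-01]), 'qvel': array([-0.00011806,  0.0013438 , -0.00061551, -0.00061925, -0.00024825,
        0.00146484]), 'tau': array([-1.07617307e-03, -4.02215266e+01, -2.52274489e+01,  6.94013201e-02,
        3.52454418e-02, -1.22781580e-04]), 'tcp_pos': array([ 0.20575624, -0.48274752,  0.2551555 ]), 'tcp_rot': array([ 9.79783607e-01,  2.00059151e-01,  1.43775986e-05, -6.47522754e-04]), 'contact_force': array([ 0.15242848, -0.53645905, -0.05265703]), 'moment': array([ 0.02535158,  0.01332326, -0.00846598]), 'finger_force': 0.0, 'grip_width': 0.9981078752531529}
side {'fx': 390.02025322946554, 'fy': 390.02025322946554, 'cx': 280.6807805251364, 'cy': 213.63019051560968, 'k1': -0.035712625338858744, 'origin': array([0.38770432, 0.71562993, 0.89446584]), 'attitude': array([-0.09380743,  0.91985085, -0.37867196,  0.04101369])}
spatula 0.92 [ 0.625 -0.213  0.01 ]
spatula 0.62 [ 0.377 -0.144  0.013]
spatula 0.59 [0.321 0.147 0.012]
block 0.87 [0.579 0.194 0.084]
scraper 0.8 [0.521 0.139 0.147]
hemmer 0.59 [0.537 0.054 0.149]
brush 0.91 [ 0.449 -0.464  0.034]
top {'fx': 433.7931551728139, 'fy': 433.7931551728139, 'cx': 277.0797062141578, 'cy': 207.168456138369, 'k1': 0.01643656386658644, 'origin': array([ 0.35170233, -0.04799484,  1.29021456]), 'attitude': array([-0.6996308 ,  0.71011574, -0.05140016,  0.06008671])}
spatula 0.8 [ 0.377 -0.149  0.015]
spatula 0.78 [ 0.639 -0.225  0.008]
spatula 0.55 [0.32  0.144 0.012]
block 0.82 [0.578 0.14  0.089]
hemmer 0.71 [0.541 0.046 0.153]
```

View pics/top0.png

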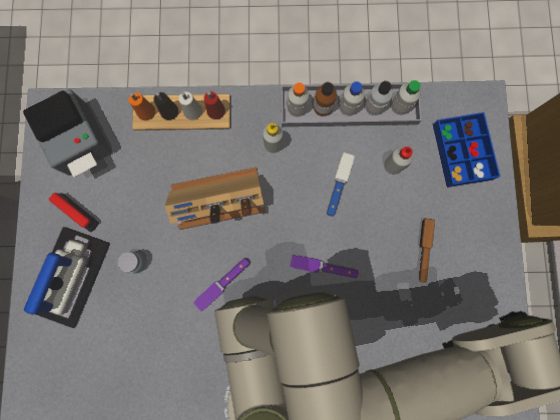

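View pics/side0.png

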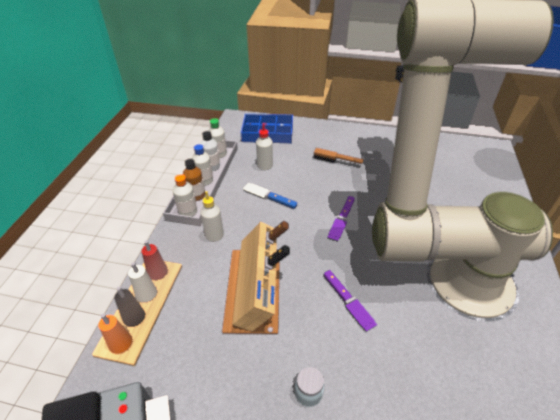

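The blue spatula is at top-view (340,185): blade tip near (347,155), handle end near (332,214). The free place with blue strips is near top-view (182,205) and side-view (264,292). The purple look-alikes at (222,284) and (325,267) are to be left.

Run:
```python
from h import *
for n in("side","top"):
    c=ctrl.calibration(n); im=cv2.imread(f"pics/{n}0.png"); 
    if n=="top": ctrl.get_image(n)
    else: ctrl.get_image(n)
    for m in ctrl.masks_of(n,"spatula"):
        mk=m["mask"]; v,u=np.nonzero(mk); mc=np.median(im[mk],0)
        print(n,round(m["p"],2),mk.sum(),u.mean().round(),v.mean().round(),mc)
        hsv=cv2.cvtColor(im,cv2.COLOR_BGR2HSV)
        blue=mk&(hsv[...,0]>98)&(hsv[...,0]<122)&(hsv[...,1]>120)
        white=mk&(hsv[...,1]<60)&(hsv[...,2]>150)
        if blue.sum()<100: continue
        for nm,b,z in(("blue",blue,.02),("white",white,.012),("all",mk,.012)):
            v,u=np.nonzero(b); P=np.array([onz(c,a,d,z)[:2] for a,d in zip(u,v)])
            mu=P.mean(0); w,V=np.linalg.eigh(np.cov((P-mu).T)); ax=V[:,1]*np.sign(V[0,1])
            s=(P-mu)@ax; print(nm,b.sum(),mu.round(4),np.degrees(np.arctan2(ax[1],ax[0])).round(1),"len",np.ptp(s).round(3),(mu+ax*s.min()).round(3),(mu+ax*s.max()).round(3))
c=ctrl.calibration("wrist"); s=ctrl.observe(); Rt=R.from_quat(s["tcp_rot"]).as_matrix()
print(c); print("cam in tool",Rt.T@(c["origin"]-s["tcp_pos"]),"\n",(Rt.T@att(c)).round(3), ctrl.tip_reach)
# slot rough
for n,uv in(("top",(182,205)),("side",(264,292))):
    c=ctrl.calibration(n); print(onz(c,*uv,.115))
print(tri([ray(ctrl.calibration("top"),182,205),ray(ctrl.calibration("side"),264,292)]))
im=cv2.imread("pics/top0.png")[160:235,155:275]; im2=cv2.imread("pics/side0.png")[215:335,215:300]
cv2.imwrite("pics/c1.png",np.hstack([cv2.resize(im,(480,300),interpolation=2),cv2.resize(im2,(212,300),interpolation=2)]))
```

```text
side 0.8 496 269.0 195.0 [197.  144.5 138. ]
blue 164 [ 0.576  -0.1952] -19.5 len 0.103 [ 0.529 -0.179] [ 0.626 -0.213]
white 238 [ 0.6719 -0.2362] -14.4 len 0.171 [ 0.554 -0.206] [ 0.72  -0.249]
all 496 [ 0.6274 -0.2196] -18.4 len 0.201 [ 0.528 -0.187] [ 0.719 -0.25 ]
side 0.75 417 341.0 219.0 [162.  63. 127.]
side 0.56 874 350.0 302.0 [196.  73. 153.]
top 0.83 770 219.0 286.0 [150.  70. 121.]
top 0.69 658 320.0 266.0 [123.  55.  97.]
top 0.57 661 340.0 182.0 [149. 146. 152.]
blue 224 [ 0.5778 -0.2054] -18.7 len 0.102 [ 0.529 -0.189] [ 0.626 -0.222]
white 330 [ 0.6751 -0.2401] -19.3 len 0.086 [ 0.634 -0.226] [ 0.715 -0.254]
all 661 [ 0.63   -0.2252] -18.8 len 0.198 [ 0.527 -0.19 ] [ 0.715 -0.254]
{'fx': 317.7680737083453, 'fy': 317.7680737083453, 'cx': 284.2119878727446, 'cy': 212.77112638643789, 'k1': -0.008320148263836324, 'origin': array([ 0.27121236, -0.45622583,  0.38523346]), 'attitude': array([ 0.82600537, -0.54601448, -0.07779259,  0.11632554])}
cam in tool [ 0.07067885  0.00101569 -0.12952323] 
 [[-0.    -0.961 -0.277]
 [ 1.     0.    -0.001]
 [ 0.001 -0.277  0.961]] 0.017
[0.54907011 0.22672369 0.115     ]
[0.53414337 0.22103794 0.115     ]
[0.54041913 0.22468302 0.12174639]
```

View pics/c1.png

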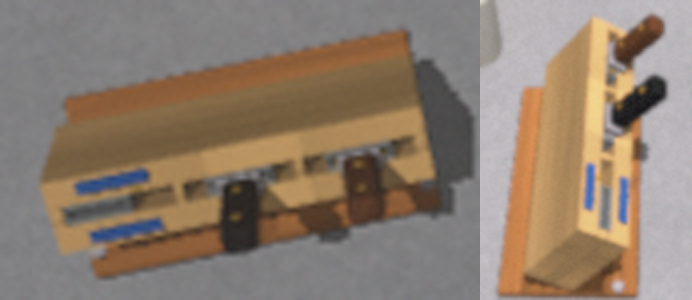

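In the free place the insert sits on the +y (left) side, its dark gap is on the right. Next I'll go to a tilted pre-grasp pose that also gives a wrist view.

```bash
cat >> h.py <<'E'
def tool(d,tilt):  # d: horizontal unit dir of tool x; tilt: tool z leaning toward d (rad)
    d=np.array([d[0],d[1],0.]);d/=np.linalg.norm(d);z=np.sin(tilt)*d+np.cos(tilt)*np.array([0,0,-1.])
    y=np.cross([0,0,-1.],d);x=np.cross(y,z);return np.stack([x,y,z],1)
def plan(p,Rm,s=None):
    s=s or ctrl.observe();R0=R.from_quat(s["tcp_rot"]).as_matrix()
    sh=R0.T@(np.array(p)-s["tcp_pos"]);rv=R.from_matrix(R0.T@Rm).as_rotvec()
    print("shift",(sh/.25).round(4),"turn",(rv/2).round(4),"rows",max(np.linalg.norm(sh)/.0625,np.degrees(np.linalg.norm(rv))/10.7).round(1))
E
python3 - <<'E'
from h import *
d=np.array([.947,-.322]);T=tool(d,np.radians(35));g=np.array([.582,-.2087,.022])
plan(g-.14*T[:,2],T)
E
```

```text
shift [ 1.5752 -0.6338  0.4762] turn [-0.1115  0.2916  0.3536] rows 7.1
```

arm_command --targets '[[[0.9,-0.35,0.1],[-0.111,0.292,0.354]],[[0.9,-0.35,0.1],[-0.111,0.292,0.354]],[[0.9,-0.35,0.1],[-0.111,0.292,0.354]],[[0.9,-0.35,0.1],[-0.111,0.292,0.354]],[[0.9,-0.35,0.1],[-0.111,0.292,0.354]],[[0.9,-0.35,0.1],[-0.111,0.292,0.354]],[[0.9,-0.35,0.1],[-0.111,0.292,0.354]],[[0.9,-0.35,0.1],[-0.111,0.292,0.354]]]' --hand 0.6 --newtons 45

```text
t: 1.9
tcp_pos: [0.3785, -0.3151, 0.231]
tcp_rot: [0.941, -0.155, 0.297, 0.049]
contact_force: [0.0, 1.0, 0.9]
grip_width: 0.601
finger_force: 0.0
```

Run:
```python
from h import *
d=np.array([.947,-.322]);T=tool(d,np.radians(35));g=np.array([.582,-.2087,.022])
plan(g-.14*T[:,2],T)
```

```text
shift [ 0.0398 -0.6647  0.4888] turn [-0.0003  0.0001  0.0002] rows 3.3
```

arm_command --targets '[[[0.04,-0.66,0.49],[0,0,0]],[[0.04,-0.66,0.49],[0,0,0]],[[0.04,-0.66,0.49],[0,0,0]],[[0.04,-0.66,0.49],[0,0,0]],[[0.04,-0.66,0.49],[0,0,0]]]'

```text
t: 2.52
tcp_pos: [0.5066, -0.1826, 0.1357]
tcp_rot: [0.941, -0.155, 0.296, 0.048]
contact_force: [0.8, 0.5, 0.5]
grip_width: 0.605
finger_force: 0.0
```

Run:
```python
from h import *
s=ctrl.observe(); c=ctrl.calibration("wrist"); im=shot("wrist","w1.png"); print(s["tcp_pos"],s["joints"].round(2))
im=cv2.imread("pics/w1.png");hsv=cv2.cvtColor(im,cv2.COLOR_BGR2HSV)
for m in ctrl.masks_of("wrist","spatula")[:2]:
    mk=m["mask"];blue=mk&(hsv[...,0]>98)&(hsv[...,0]<122)&(hsv[...,1]>120)
    for nm,b,z in(("blue",blue,.02),("all",mk,.012)):
        v,u=np.nonzero(b); P=np.array([onz(c,a,e,z)[:2] for a,e in zip(u,v)])
        mu=P.mean(0); w,V=np.linalg.eigh(np.cov((P-mu).T)); ax=V[:,1]*np.sign(V[0,1]); t=(P-mu)@ax
        print(m["p"],nm,b.sum(),mu.round(4),np.degrees(np.arctan2(ax[1],ax[0])).round(1),np.ptp(t).round(3),(mu+ax*t.min()).round(3),(mu+ax*t.max()).round(3))
d=np.array([.947,-.322,0]);n=np.array([.322,.947,0]);o=np.array([.634,-.2264,0])
pts=[o+d*a+n*b+[0,0,z] for a,b,z in((85,17.5,11.2),(85,-17.5,11.2),(-8,12,20),(-8,-12,20),(-113,12,20),(-113,-12,20)) for a,b,z in[(a/1e3,b/1e3,z/1e3)]]
for p in proj(c,pts): cv2.circle(im,tuple(int(x) for x in p.round()),2,(0,255,0),-1)
cv2.imwrite("pics/w1b.png",im)
```

```text
[ 0.50659606 -0.1825608   0.135727  ] [-0.64  0.28  2.03  0.65  0.3   0.68]
0.77 blue 2641 [ 0.5738 -0.2063] -18.6 0.103 [ 0.528 -0.191] [ 0.626 -0.224]
0.77 all 5825 [ 0.6227 -0.2231] -18.8 0.199 [ 0.528 -0.191] [ 0.716 -0.255]
```

View pics/w1b.png

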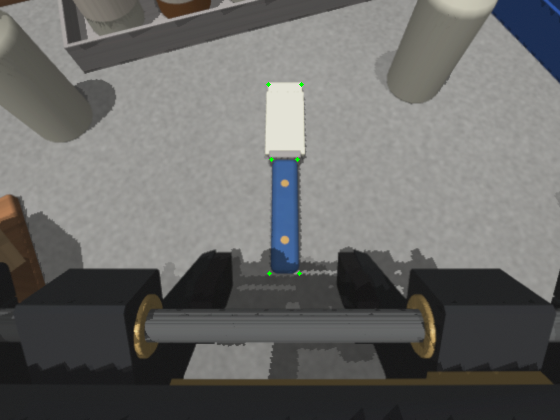

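The green model corners land on the spatula (blade tip at (285,84), handle end at (285,272)), so the pose holds to about 1 mm. Now I'll descend.

arm_command --targets '[[[0,0,0.2],[0,0,0]],[[0,0,0.4],[0,0,0]],[[0,0,0.5],[0,0,0]],[[0,0,0.554],[0,0,0]],[[0,0,0.554],[0,0,0]],[[0,0,0.554],[0,0,0]]]'

```text
t: 3.38
tcp_pos: [0.5811, -0.2096, 0.0239]
tcp_rot: [0.941, -0.156, 0.298, 0.049]
contact_force: [-0.1, 0.8, 0.3]
grip_width: 0.602
finger_force: 0.0
```

arm_command --targets '[[[0,0,0],[0,0,0]],[[0,0,0],[0,0,0]],[[0,0,0],[0,0,0]],[[0,0,0],[0,0,0]],[[0,0,0],[0,0,0]]]' --hand 0 --newtons 45

```text
t: 4.0
tcp_pos: [0.5813, -0.2087, 0.0232]
tcp_rot: [0.941, -0.156, 0.297, 0.049]
contact_force: [-2.6, 2.0, 5.3]
grip_width: 0.268
finger_force: 45.0
```

Run:
```python
from h import *
s=ctrl.observe();print(s["joints"].round(2),s["tcp_pos"],s["grip_width"],s["finger_force"])
plan(s["tcp_pos"]+[-.03,0,.2],R.from_quat(s["tcp_rot"]).as_matrix())
```

```text
[-0.59  0.64  1.85  1.24  0.16  0.11] [ 0.58133567 -0.20871578  0.02317439] 0.26780483969368424 44.99844514997676
shift [ 0.3664  0.0376 -0.7203] turn [0. 0. 0.] rows 3.2
```

Grasped (opening about 23.6 mm). Next: lift, then move to a viewing pose in front of the block.

Run:
```python
from h import *
s=ctrl.observe();p=s["tcp_pos"]
plan(p+[-.02,0.01,.08],R.from_quat(s["tcp_rot"]).as_matrix())
plan(p+[-.1,.05,.22],tool([.947,-.322],np.radians(10)))
```

```text
shift [ 0.1112 -0.0125 -0.3129] turn [0. 0. 0.] rows 1.3
shift [ 0.1425 -0.0616 -0.9748] turn [-0.0006 -0.2185 -0.0004] rows 3.9
```

arm_command --targets '[[[0.06,-0.006,-0.15],[0,0,0]],[[0.11,-0.0125,-0.31],[0,0,0]],[[0.125,-0.03,-0.55],[0,-0.07,0]],[[0.142,-0.06,-0.97],[0,-0.15,0]],[[0.142,-0.06,-0.97],[0,-0.22,0]],[[0.142,-0.06,-0.97],[0,-0.22,0]],[[0.142,-0.06,-0.97],[0,-0.22,0]],[[0.142,-0.06,-0.97],[0,-0.22,0]]]'

```text
t: 5.0
tcp_pos: [0.4817, -0.1592, 0.2403]
tcp_rot: [0.983, -0.163, 0.084, 0.013]
contact_force: [0.6, -0.1, -1.8]
grip_width: 0.268
finger_force: 45.0
```

Run:
```python
from h import *
s=ctrl.observe();print(s["joints"].round(2),s["tcp_pos"],s["grip_width"])
b=np.radians(10.7)
plan([.45,.12,.33],tool([np.cos(b),np.sin(b)],0))
plan((s["tcp_pos"]+[.45,.12,.33])/2,tool([np.cos(b),np.sin(b)],0))
```

```text
[-0.57  0.2   1.69  0.05  1.08  1.31] [ 0.48165649 -0.15916883  0.24031035] 0.26755674599047274
shift [-0.4124 -1.0172 -0.4325] turn [ 0.0208 -0.0834 -0.2568] rows 4.7
shift [-0.2062 -0.5086 -0.2162] turn [ 0.0208 -0.0834 -0.2568] rows 2.9
```

arm_command --targets '[[[-0.1,-0.1,-0.25],[0,0,-0.05]],[[-0.2,-0.3,-0.4],[0.01,-0.04,-0.15]],[[-0.41,-1.0,-0.43],[0.021,-0.083,-0.257]],[[-0.41,-1.0,-0.43],[0.021,-0.083,-0.257]],[[-0.41,-1.0,-0.43],[0.021,-0.083,-0.257]],[[-0.41,-1.0,-0.43],[0.021,-0.083,-0.257]],[[-0.41,-1.0,-0.43],[0.021,-0.083,-0.257]],[[-0.41,-1.0,-0.43],[0.021,-0.083,-0.257]]]'

```text
t: 6.0
tcp_pos: [0.4496, 0.1145, 0.3301]
tcp_rot: [0.996, 0.092, 0.0, 0.001]
contact_force: [0.6, 0.0, -1.6]
grip_width: 0.268
finger_force: 45.0
```

Run:
```python
from h import *
s=ctrl.observe();c=ctrl.calibration("wrist");print(s["joints"].round(2),s["tcp_pos"],s["tcp_rot"])
shot("wrist","w2.png")
import json;json.dump({k:(v.tolist() if hasattr(v,"tolist") else v) for k,v in c.items()},open("w2.json","w"))
print(proj(c,[[.54,.2247,.1217]]))
```

```text
[-0.    0.13  1.53 -0.    1.48  1.38] [0.4495933  0.11449133 0.3300636 ] [9.95713398e-01 9.24901818e-02 3.50023554e-04 5.22828836e-04]
[[190.77287175  81.21285541]]
```

View pics/w2.png

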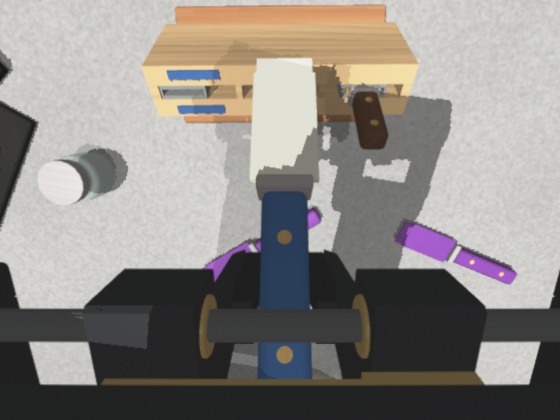

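The picture shows the blade at (285,120) and the free place left of it: blue strips at (193,75) and (202,109), the insert opening at (183,91). The insert is offset towards +y. I'll take a second, more frontal view.

Run:
```python
from h import *
b=np.radians(10.6)
plan([.375,.11,.26],tool([np.cos(b),np.sin(b)],np.radians(28)))
```

```text
shift [-0.2969 -0.0378  0.2808] turn [6.000e-04 2.439e-01 1.000e-04] rows 2.6
```

arm_command --targets '[[[-0.3,-0.04,0.28],[0,0.244,0]],[[-0.3,-0.04,0.28],[0,0.244,0]],[[-0.3,-0.04,0.28],[0,0.244,0]],[[-0.3,-0.04,0.28],[0,0.244,0]],[[-0.3,-0.04,0.28],[0,0.244,0]]]'

```text
t: 6.68
tcp_pos: [0.375, 0.1109, 0.2616]
tcp_rot: [0.966, 0.09, 0.241, -0.022]
contact_force: [0.9, 0.4, -1.2]
grip_width: 0.27
finger_force: 45.0
```

Run:
```python
from h import *
import json
s=ctrl.observe();c=ctrl.calibration("wrist");print(s["joints"].round(2),s["tcp_pos"],s["tcp_rot"])
im=shot("wrist","w3.png")[:,:,::-1]
json.dump({k:(v.tolist() if hasattr(v,"tolist") else v) for k,v in c.items()},open("w3.json","w"))
cc={"w2":json.load(open("w2.json")),"w3":c,"top":ctrl.calibration("top"),"side":ctrl.calibration("side")}
roi={"w2":(140,60,245,120),"w3":(0,0,250,400),"top":(165,190,210,225),"side":(250,270,275,310)}
for n,f in(("w2","w2"),("w3","w3"),("top","top0"),("side","side0")):
    h=cv2.cvtColor(cv2.imread(f"pics/{f}.png"),cv2.COLOR_BGR2HSV);m=((h[...,0]>100)&(h[...,0]<125)&(h[...,1]>110)).astype(np.uint8)
    x0,y0,x1,y1=roi[n];q=np.zeros_like(m);q[y0:y1,x0:x1]=m[y0:y1,x0:x1]
    k,_,st,ce=cv2.connectedComponentsWithStats(q)
    for i in range(1,k):
        if st[i,4]>8: print(n,st[i],ce[i].round(2))
x,y=[int(a) for a in proj(c,[[.54,.2247,.1217]])[0]];print(x,y)
x0=max(0,x-100);y0=max(0,y-75);cr=im[y0:y0+150,x0:x0+200];print(x0,y0)
cv2.imwrite("pics/w3c.png",cv2.resize(cr,(800,600),interpolation=cv2.INTER_CUBIC))
```

```text
[-0.1  -0.25  2.14  0.18  0.79  1.19] [0.37503789 0.11090608 0.26160242] [ 0.96606047  0.09026269  0.24106215 -0.0216533 ]
w2 [168  71  51   8 403] [193.06  74.5 ]
w2 [178 106  47   7 319] [201.28 109.  ]
w3 [181  84  50   8 395] [205.69  87.49]
w3 [186 123  47   8 349] [209.86 126.73]
top [174 203  18   5  39] [182.72 204.95]
top [178 215  17   5  37] [186.08 217.16]
side [258 281   2  17  31] [258.52 289.23]
side [271 287   3  16  25] [272.12 294.32]
202 95
102 20
```

View pics/w3c.png

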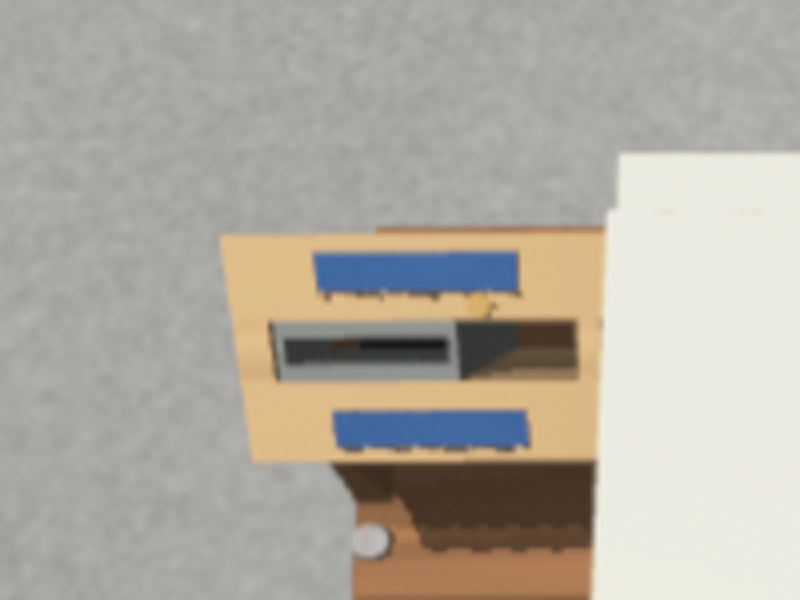

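The opening's corners show at crop (285,339)–(449,365), the pocket from (270,322) to (578,380), and the insert is on the left (+y). Next I'll fit the block pose and find the held blade in the same picture.

```bash
cat > fit.py <<'E'
from h import *
import json
from scipy.optimize import least_squares
C={"w2":json.load(open("w2.json")),"w3":json.load(open("w3.json")),"top":ctrl.calibration("top"),"side":ctrl.calibration("side")}
f=lambda x,y:((x+.5)/4-.5+102,(y+.5)/4-.5+20)
S55,C55=np.sin(np.radians(55)),np.cos(np.radians(55))
def slotR(yaw):
    r=R.from_euler("z",yaw).as_matrix(); return r@np.array([[C55,0,S55],[0,1,0],[-S55,0,C55]])
def slotO(bx,by,yaw): return np.array([bx,by,0])+R.from_euler("z",yaw).as_matrix()@[-.040,.084,.115]
st={"w2":[(193.06,74.5),(201.28,109)],"w3":[(205.69,87.49),(209.86,126.73)],"top":[(182.72,204.95),(186.08,217.16)],"side":[(258.52,289.23),(272.12,294.32)]}
W={"w2":1,"w3":1,"top":.7,"side":.5}
pk=[((270,322),(39,7.5)),((578,321),(-39,7.5)),((578,379),(-39,-7.5)),((278,380),(39,-7.5))]
op=[((285,339),(21,3.5)),((449,339),(-21,3.5)),((449,362),(-21,-3.5)),((285,365),(21,-3.5))]
def model(p):
    bx,by,yaw,h,off,dz=p; return slotO(bx,by,yaw)+[0,0,dz],slotR(yaw)
def res(p):
    O,M=model(p);h,off=p[3:5];r=[]
    for n,uv in st.items():
        P=[O+M@[-.002,0,h],O+M@[-.002,0,-h]]; r.append(W[n]*(proj(C[n],P)-uv).ravel())
    r.append((proj(C["w3"],[O+M@[0,y/1e3,z/1e3] for _,(y,z) in pk])-[f(*a) for a,_ in pk]).ravel()*.7)
    r.append((proj(C["w3"],[O+M@[0,y/1e3+off,z/1e3] for _,(y,z) in op])-[f(*a) for a,_ in op]).ravel())
    r.append([p[5]/.002]); return np.concatenate(r)
def solve():
    return least_squares(res,[.58,.14,.185,.018,.012,0],x_scale=[.01,.01,.1,.01,.01,.01],loss="soft_l1")
E
python3 - <<'E'
from fit import *
s=solve();p=s.x;print("bx by yaw h off dz",p.round(4),np.degrees(p[2]));print(res(p).round(1))
O,M=model(p);print("slot origin",O.round(4),"opening",(O+M@[0,p[4],0]).round(4))
# held blade in wrist view: compare with nominal
c=C["w3"];s=ctrl.observe();Rt=R.from_quat(s["tcp_rot"]).as_matrix()
im=cv2.imread("pics/w3.png")
a=np.radians(35);E=np.array([[np.cos(a),0,-np.sin(a)],[0,0,0],[np.sin(a),0,np.cos(a)]])
Sx=Rt@[np.cos(a),0,np.sin(a)];Sz=Rt@[np.sin(a),0,-np.cos(a)];Sy=np.cross(Sz,Sx)
o=s["tcp_pos"]+.055*Sx-.0128*Sz
pts=[o+Sx*x/1e3+Sy*y/1e3+Sz*z/1e3 for x,y,z in((85,17.5,1.2),(85,-17.5,1.2),(73,19,2),(73,-19,2),(0,19,2),(0,-19,2),(-8,15,10),(-8,-15,10),(0,15,10),(0,-15,10))]
q=proj(c,pts);print(q.round(1))
for u in q: cv2.circle(im,tuple(int(v) for v in u.round()),2,(0,255,0),-1)
for u in proj(c,[O+M@[0,y/1e3+(p[4] if abs(y)<30 else 0),z/1e3] for _,(y,z) in op+pk]): cv2.circle(im,tuple(int(v) for v in u.round()),1,(0,0,255),-1)
cv2.imwrite("pics/w3d.png",cv2.resize(im[0:260,130:390],(600,600),interpolation=cv2.INTER_CUBIC))
E
```

```text
bx by yaw h off dz [ 0.5873  0.1438  0.1904  0.019   0.015  -0.0006] 10.907945506994096
[ 0.3 -0.2  0.1 -0.1  0.  -0.  -0.5 -0.   0.1  0.2  0.4  0.2  0.1 -0.4
  0.1 -0.3 -0.2 -0.2 -0.2 -0.3  0.3  0.3 -0.1  0.4 -0.5 -0.4 -0.3 -0.6
  0.3  0.8  0.5  0.3 -0.3]
slot origin [0.5321 0.2187 0.1144] opening [0.5293 0.2334 0.1144]
[[254.8  60.7]
 [310.   60.6]
 [251.7  75. ]
 [313.1  74.9]
 [247.2 183. ]
 [317.2 183. ]
 [252.7 190.9]
 [311.4 190.8]
 [253.2 176.7]
 [311.  176.6]]
```

View pics/w3d.png

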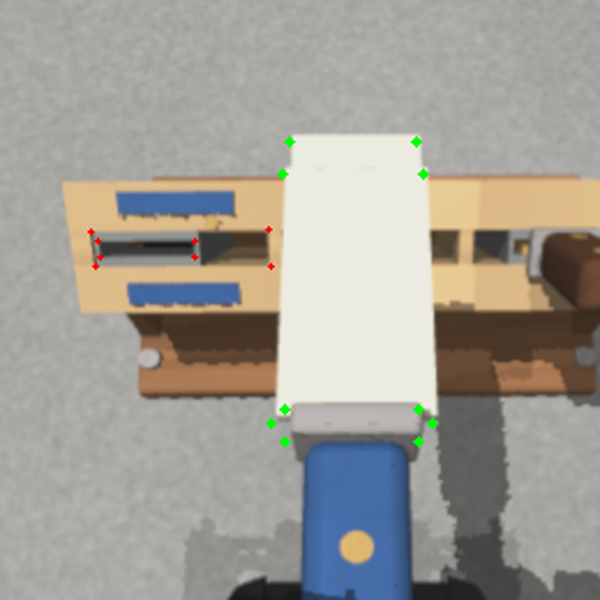

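The model fits: the red dots sit on the opening and pocket corners. The held blade is off from nominal by 1–2 px, so I'll fit its in-hand pose.

```bash
cat > held.py <<'E'
from fit import *
def edges(img):
    h=cv2.cvtColor(img,cv2.COLOR_BGR2HSV)
    m=((h[...,1]<32)&(h[...,2]>205)).astype(np.uint8)
    k,l,st,ce=cv2.connectedComponentsWithStats(m); i=1+np.argmax(st[1:,4]); return l==i,st[i]
def frame(q,s):  # q: dpitch,dyaw,droll,x,y,z(mm) of spatula in tool
    Rt=R.from_quat(s["tcp_rot"]).as_matrix();a=np.radians(35)
    A=np.stack([[np.cos(a),0,np.sin(a)],[0,-1,0],[np.sin(a),0,-np.cos(a)]],1)
    A=A@R.from_rotvec(q[[2,0,1]]).as_matrix()
    t=np.array([.055*np.cos(a)-.0128*np.sin(a),0,.055*np.sin(a)+.0128*np.cos(a)])+np.array(q[3:])/1e3
    return Rt@A,s["tcp_pos"]+Rt@t
E
python3 - <<'E'
from held import *
im=cv2.imread("pics/w3.png");m,st=edges(im);print(st)
for r in list(range(56,80,3))+list(range(80,195,12)):
    u=np.nonzero(m[r,240:330])[0]+240; print(r,(u.min(),u.max()) if len(u) else None,end="; ")
print()
for x in(262,284,306): 
    v=np.nonzero(m[:,x])[0];print(x,v.min(),v.max(),im[168:200:2,x].mean(1).round())
E
```

```text
[ 250   58   69  122 7460]
56 None; 59 (np.int64(257), np.int64(311)); 62 (np.int64(257), np.int64(311)); 65 (np.int64(256), np.int64(311)); 68 (np.int64(256), np.int64(312)); 71 (np.int64(256), np.int64(312)); 74 (np.int64(254), np.int64(314)); 77 (np.int64(254), np.int64(314)); 80 (np.int64(254), np.int64(314)); 92 (np.int64(253), np.int64(315)); 104 (np.int64(253), np.int64(315)); 116 (np.int64(252), np.int64(316)); 128 (np.int64(252), np.int64(316)); 140 (np.int64(252), np.int64(317)); 152 (np.int64(251), np.int64(317)); 164 (np.int64(251), np.int64(318)); 176 (np.int64(250), np.int64(318)); 188 None; 
262 58 173 [232. 233. 233. 198. 178. 182. 184. 184. 184. 169. 103.  99.  99.  98.
  94.  89.]
284 58 173 [233. 233. 233. 186. 177. 181. 183. 184. 182. 169. 112.  96.  89. 102.
 114. 115.]
306 58 173 [233. 233. 233. 186. 175. 180. 183. 182. 180. 167. 111.  99.  97.  88.
  72.  69.]
```

```bash
cat >> held.py <<'E'
obs=[((85,17.5,1.2),(256.5,57.5)),((85,-17.5,1.2),(311.5,57.5)),((73,19,2),(253.7,72.8)),((73,-19,2),(314.3,72.8)),((0,19,2),(249.5,179.5)),((0,-19,2),(318.5,179.5)),((0,0,10),(None,173.3)),((-8,0,10),(None,187))]
S3={"tcp_pos":np.array([0.37503789,0.11090608,0.26160242]),"tcp_rot":[0.96606047,0.09026269,0.24106215,-0.0216533]}
def fit_held():
    def r(q):
        A,o=frame(q,S3);e=[]
        for P,uv in obs:
            d=proj(C["w3"],o+A@(np.array(P)/1e3))[0]
            e+= ([d[0]-uv[0]] if uv[0] else [])+[d[1]-uv[1]]
        return np.r_[e,q[:3]/.03,q[3:]/3]
    return least_squares(r,np.zeros(6),x_scale=[.01]*3+[1]*3)
E
python3 - <<'E'
from held import *
s=fit_held();q=s.x;print(q.round(4),s.fun.round(1))
np.save("q.npy",q);p=solve().x;np.save("p.npy",p)
# pre-insert & home tcp poses
O,M=model(p)
for off in(-.07,-.1,-.085):
    pass
A,o=frame(q,{"tcp_pos":np.zeros(3),"tcp_rot":[0,0,0,1]}) # spatula in tool
def tcp_for(xo): # spatula origin at slot x = xo
    Rt=M@A.T; return (O+M@[xo,p[4],0])-Rt@o,Rt
P,Rt=tcp_for(-.115);print("pre",P,Rt.round(3));plan(P,Rt)
P,Rt=tcp_for(0);print("home",P)
E
```

```text
[-3.9000e-03 -2.0000e-04  1.0000e-03  1.6166e+00  7.7930e-01  1.9117e+00] [-0.   0.5  0.   0.5 -0.3 -0.5  0.3 -0.6 -0.3  0.1  0.2  0.1 -0.2  0.2
 -0.1 -0.   0.   0.5  0.3  0.6]
pre [0.44307332 0.21756235 0.26341707] [[ 0.921  0.19  -0.339]
 [ 0.178 -0.982 -0.066]
 [-0.346  0.    -0.938]]
shift [ 0.3095 -0.3682  0.1551] turn [ 0.0007 -0.4209 -0.0025] rows 4.5
home [0.50784286 0.23004431 0.16921459]
```

arm_command --targets '[[[0.02,-0.2,-0.03],[0,0,0]],[[0.05,-0.368,-0.03],[0,0,0]],[[0.2,-0.368,0.05],[0,-0.2,0]],[[0.31,-0.368,0.155],[0.0007,-0.421,-0.0025]],[[0.31,-0.368,0.155],[0.0007,-0.421,-0.0025]],[[0.31,-0.368,0.155],[0.0007,-0.421,-0.0025]],[[0.31,-0.368,0.155],[0.0007,-0.421,-0.0025]],[[0.31,-0.368,0.155],[0.0007,-0.421,-0.0025]]]'

```text
t: 7.72
tcp_pos: [0.4433, 0.2181, 0.2615]
tcp_rot: [0.98, 0.094, -0.175, 0.017]
contact_force: [0.1, -0.1, -1.7]
grip_width: 0.265
finger_force: 45.0
```

```bash
cat > ins.py <<'E'
from held import *
q=np.load("q.npy");p=np.load("p.npy");O,M=model(p)
A,o=frame(q,{"tcp_pos":np.zeros(3),"tcp_rot":[0,0,0,1]})
def tcp_for(xo,dy=0,dz=0):
    Rt=M@A.T; return (O+M@[xo,p[4]+dy,dz])-Rt@o,Rt
def where():
    s=ctrl.observe();Rt=R.from_quat(s["tcp_rot"]).as_matrix()
    w=M.T@(s["tcp_pos"]+Rt@o-O)*1e3-[0,p[4]*1e3,0]
    print("spat origin in slot mm",w.round(2),"ang deg",np.degrees(R.from_matrix(M.T@Rt@A).as_rotvec()).round(2),"F slot",(M.T@s["contact_force"]).round(1),"t",round(s["t"],2),"grip",round(s["grip_width"],3))
    print("slot axes in tool: x",(Rt.T@M[:,0]/250*1e0*1e3/1e0*1).round(3) if 0 else (Rt.T@M[:,0]).round(4),"y",(Rt.T@M[:,1]).round(4),"z",(Rt.T@M[:,2]).round(4))
E
python3 - <<'E'
from ins import *
where(); plan(*tcp_for(-.09)); plan(*tcp_for(-.06))
c=ctrl.calibration("wrist");im=shot("wrist","w4.png")[:,:,::-1]
cv2.imwrite("pics/w4c.png",cv2.resize(im[0:260,150:400],(600,600),interpolation=cv2.INTER_CUBIC))
E
```

```text
spat origin in slot mm [-113.21    0.47   -0.91] ang deg [-0.03  0.06 -0.02] F slot [ 1.4 -0.1 -0.9] t 7.72 grip 0.265
slot axes in tool: x [ 8.220e-01 -2.000e-04  5.695e-01] y [ 7.0e-04 -1.0e+00 -1.4e-03] z [ 0.5695  0.0016 -0.822 ]
shift [0.0782 0.002  0.05  ] turn [ 0.0003  0.0005 -0.    ] rows 0.4
shift [0.1768 0.002  0.1184] turn [ 0.0003  0.0005 -0.    ] rows 0.9
```

View pics/w4c.png

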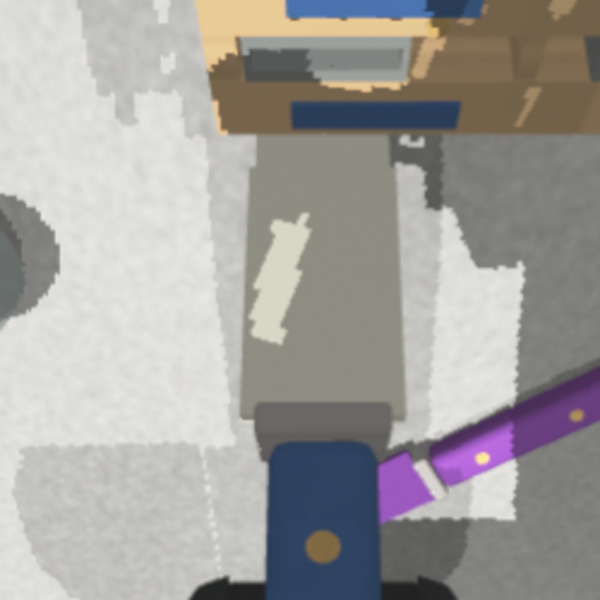

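The blade tip (crop x 257–390) lines up with the opening (crop x about 245–409). I'll check the projected opening against the picture and advance to contact range.

Run:
```python
from ins import *
c=ctrl.calibration("wrist");s=ctrl.observe()
u=proj(c,[O+M@[0,y/1e3+p[4],z/1e3] for _,(y,z) in op]);print("opening crop",((u-[150,0])*[2.4,600/260]).round(0).tolist())
B,oo=frame(q,s);u=proj(c,[oo+B@np.array(P)/1e0 for P in((.085,.0175,.0012),(.085,-.0175,.0012),(0,.019,.002),(0,-.019,.002))]);print("blade",((u-[150,0])*[2.4,600/260]).round(0).tolist())
im=cv2.imread("pics/w4.png");
for r in(15,18,22,26,30,33,35): print(r,im[r,244:330].mean(1).astype(int).tolist())
```

```text
opening crop [[248.0, 43.0], [401.0, 43.0], [399.0, 65.0], [250.0, 65.0]]
blade [[256.0, 132.0], [388.0, 132.0], [238.0, 413.0], [405.0, 413.0]]
15 [192, 192, 191, 187, 170, 171, 183, 184, 184, 184, 184, 184, 184, 184, 184, 184, 184, 184, 184, 184, 184, 184, 184, 184, 184, 184, 184, 184, 184, 184, 184, 184, 184, 184, 184, 184, 184, 183, 184, 184, 183, 183, 184, 183, 184, 184, 184, 183, 184, 184, 183, 184, 183, 183, 184, 184, 184, 184, 184, 184, 184, 183, 184, 184, 184, 184, 184, 184, 184, 184, 184, 184, 184, 184, 184, 183, 183, 177, 169, 167, 168, 167, 167, 174, 178, 176]
18 [191, 191, 190, 182, 139, 106, 131, 154, 157, 157, 157, 157, 157, 156, 156, 157, 157, 157, 156, 157, 157, 157, 157, 157, 157, 156, 157, 157, 156, 157, 157, 157, 157, 156, 158, 156, 157, 157, 156, 156, 157, 157, 157, 157, 158, 156, 157, 157, 157, 157, 156, 157, 157, 157, 157, 157, 156, 156, 157, 157, 157, 157, 157, 157, 157, 157, 157, 157, 157, 157, 157, 156, 157, 156, 157, 156, 150, 133, 112, 109, 109, 118, 142, 162, 164, 164]
22 [186, 184, 184, 186, 178, 110, 118, 152, 154, 140, 90, 87, 89, 88, 88, 89, 89, 90, 9
[... 1220 characters left out ...]
, 79, 79, 79, 79, 78, 80, 78, 79, 79, 78, 79, 79, 82, 104, 136, 140, 146, 156, 157, 157, 157, 157, 157, 157, 158, 158, 157, 158, 157, 157, 158, 157, 157, 157, 157, 157, 157, 157, 158, 157, 157, 157, 157, 157, 158, 157, 158, 158, 158, 157, 157, 157, 146, 121, 112, 128, 146, 148, 146, 134, 112, 106, 107]
35 [97, 96, 96, 97, 97, 97, 100, 100, 92, 88, 87, 87, 88, 87, 88, 88, 87, 88, 88, 87, 87, 88, 87, 87, 88, 87, 88, 88, 88, 88, 88, 88, 88, 88, 88, 88, 87, 87, 92, 126, 171, 176, 176, 177, 177, 177, 178, 177, 177, 177, 177, 177, 177, 177, 177, 178, 177, 177, 177, 177, 177, 176, 177, 177, 177, 177, 177, 177, 177, 177, 177, 176, 167, 162, 171, 158, 126, 104, 102, 102, 102, 102, 102, 102, 102, 102]
```

The prediction matches the picture within 0.5 mm. I'll advance the tip 5–7 mm into the opening and check the force.

arm_command --targets '[[[0.04,0.003,0.025],[0,0,0]],[[0.08,0.003,0.05],[0,0,0]],[[0.1,0.003,0.064],[0,0,0]],[[0.115,0.003,0.0755],[0,0.0005,0]],[[0.115,0.003,0.0755],[0,0.0005,0]],[[0.115,0.003,0.0755],[0,0.0005,0]]]'

```text
t: 8.52
tcp_pos: [0.4622, 0.2212, 0.2354]
tcp_rot: [0.98, 0.094, -0.174, 0.017]
contact_force: [0.4, -0.4, -1.2]
grip_width: 0.268
finger_force: 45.0
```

Run:
```python
from ins import *
where(); plan(*tcp_for(-.06,-.0003)); plan(*tcp_for(-.045,-.0003))
```

```text
spat origin in slot mm [-8.085e+01 -4.000e-02 -7.000e-02] ang deg [-0.02 -0.11  0.04] F slot [ 1.2 -0.4 -0.4] t 8.53 grip 0.268
slot axes in tool: x [8.203e-01 8.000e-04 5.720e-01] y [ 1.4e-03 -1.0e+00 -7.0e-04] z [ 0.572   0.0014 -0.8203]
shift [0.0689 0.001  0.0472] turn [-0.     -0.001   0.0004] rows 0.3
shift [0.1181 0.001  0.0815] turn [-0.     -0.001   0.0004] rows 0.6
```

No contact force, so the tip is inside. Going deeper.

arm_command --targets '[[[0.025,0.001,0.017],[0,0,0]],[[0.05,0.001,0.034],[0,-0.0005,0]],[[0.075,0.001,0.0515],[0,-0.001,0]],[[0.1,0.001,0.069],[0,-0.001,0]],[[0.1,0.001,0.069],[0,-0.001,0]],[[0.1,0.001,0.069],[0,-0.001,0]]]'

```text
t: 9.28
tcp_pos: [0.4795, 0.2243, 0.2104]
tcp_rot: [0.98, 0.094, -0.175, 0.017]
contact_force: [-0.0, -0.6, -0.9]
grip_width: 0.268
finger_force: 45.0
```

Run:
```python
from ins import *
where(); plan(*tcp_for(-.03)); plan(*tcp_for(-.01))
```

```text
spat origin in slot mm [-50.4   -0.27  -0.1 ] ang deg [-0.02  0.02  0.04] F slot [ 0.7 -0.6 -0.6] t 9.28 grip 0.268
slot axes in tool: x [8.215e-01 8.000e-04 5.702e-01] y [ 1.4e-03 -1.0e+00 -6.0e-04] z [ 0.5702  0.0013 -0.8215]
shift [ 0.0672 -0.0011  0.0462] turn [-0.0001  0.0002  0.0003] rows 0.3
shift [ 0.1329 -0.0011  0.0919] turn [-0.0001  0.0002  0.0003] rows 0.6
```

arm_command --targets '[[[0.025,0,0.017],[0,0,0]],[[0.05,0,0.034],[0,0,0]],[[0.075,0,0.0515],[0,0,0]],[[0.1,0,0.069],[0,0,0]],[[0.1,0,0.069],[0,0,0]]]' --hand 0 --newtons 60

```text
t: 9.9
tcp_pos: [0.497, 0.2276, 0.1849]
tcp_rot: [0.98, 0.094, -0.175, 0.017]
contact_force: [2.6, 0.1, -1.4]
grip_width: 0.26
finger_force: 60.0
```

Run:
```python
from ins import *
where(); plan(*tcp_for(-.003)); plan(*tcp_for(.002))
```

```text
spat origin in slot mm [-19.16  -0.31  -0.09] ang deg [-0.01  0.    0.03] F slot [ 2.6 -0.4  1.3] t 9.9 grip 0.26
slot axes in tool: x [8.214e-01 8.000e-04 5.704e-01] y [ 1.3e-03 -1.0e+00 -6.0e-04] z [ 0.5704  0.0012 -0.8214]
shift [ 0.0533 -0.0013  0.0366] turn [-0.0001  0.      0.0003] rows 0.3
shift [ 0.0697 -0.0013  0.048 ] turn [-0.0001  0.      0.0003] rows 0.3
```

arm_command --targets '[[[0.02,0,0.014],[0,0,0]],[[0.04,0,0.0275],[0,0,0]],[[0.053,0,0.0365],[0,0,0]],[[0.053,0,0.0365],[0,0,0]]]'

```text
t: 10.4
tcp_pos: [0.506, 0.2293, 0.1719]
tcp_rot: [0.98, 0.094, -0.175, 0.017]
contact_force: [2.9, 0.6, -0.8]
grip_width: 0.266
finger_force: 60.0
```

arm_command --targets '[[[0.005,0,0.0035],[0,0,0]],[[0.01,0,0.007],[0,0,0]],[[0.01,0,0.007],[0,0,0]]]'

```text
t: 10.78
tcp_pos: [0.5073, 0.2297, 0.1702]
tcp_rot: [0.98, 0.094, -0.175, 0.017]
contact_force: [0.5, -0.3, 4.3]
grip_width: 0.263
finger_force: 60.0
```

Run:
```python
from ins import *
where()
```

```text
spat origin in slot mm [-1.15 -0.25  0.03] ang deg [-0.02  0.04  0.03] F slot [-3.3 -0.3  2.8] t 10.78 grip 0.263
slot axes in tool: x [8.218e-01 8.000e-04 5.698e-01] y [ 1.5e-03 -1.0e+00 -8.0e-04] z [ 0.5698  0.0014 -0.8218]
```

The force along the slot has reversed, so the collar is touching. Pressing a little further to about 15 N.

arm_command --targets '[[[0.003,0,0.002],[0,0,0]],[[0.006,0,0.0041],[0,0,0]],[[0.006,0,0.0041],[0,0,0]]]'

```text
t: 11.15
tcp_pos: [0.5075, 0.2297, 0.1701]
tcp_rot: [0.98, 0.094, -0.176, 0.017]
contact_force: [-6.7, -2.4, 15.7]
grip_width: 0.267
finger_force: 60.0
```

Run:
```python
from ins import *
where()
```

```text
spat origin in slot mm [-1.01 -0.23  0.04] ang deg [-0.05  0.17  0.03] F slot [-16.9  -1.1   3.2] t 11.15 grip 0.267
slot axes in tool: x [8.231e-01 7.000e-04 5.680e-01] y [ 0.0016 -1.     -0.0011] z [ 0.568   0.0018 -0.8231]
```

At 17 N the position has stopped within 1 mm of the predicted home. Releasing and backing off along the tool axis.

arm_command --targets '[[[0,0,0],[0,0,0]],[[0,0,0],[0,0,0]],[[0,0,0],[0,0,0]],[[0,0,0],[0,0,0]]]' --hand 0.5

```text
t: 11.65
tcp_pos: [0.5084, 0.2298, 0.1681]
tcp_rot: [0.98, 0.094, -0.175, 0.017]
contact_force: [0.3, 0.3, -0.5]
grip_width: 0.501
finger_force: 0.0
```

arm_command --targets '[[[0,0,-0.1],[0,0,0]],[[0,0,-0.25],[0,0,0]],[[0,0,-0.45],[0,0,0]],[[-0.3,0,-0.6],[0,0.15,0]],[[-0.55,0.2,-0.6],[0,0.25,0]],[[-0.7,0.4,-0.6],[0,0.4,0]],[[-0.7,0.4,-0.6],[0,0.4,0]],[[-0.7,0.4,-0.6],[0,0.4,0]]]'

```text
t: 12.65
tcp_pos: [0.4157, 0.109, 0.3713]
tcp_rot: [0.97, 0.092, 0.224, -0.02]
contact_force: [0.4, 1.1, -0.3]
grip_width: 0.501
finger_force: 0.0
```

Run:
```python
from ins import *
s=ctrl.observe();c=ctrl.calibration("wrist");im=shot("wrist","w5.png")[:,:,::-1].copy();print(s["tcp_pos"])
M2=M
u=proj(c,[O+M@np.array([x,p[4]+y,z]) for x,y,z in((0,.015,.01),(0,-.015,.01),(-.008,.015,.01),(-.008,-.015,.01),(-.113,.012,.01),(-.113,-.012,.01))]);print(u.round(1))
for a in u: cv2.circle(im,tuple(int(v) for v in a.round()),1,(0,255,0),-1)
m=u.mean(0).astype(int);x0=max(0,m[0]-100);y0=max(0,m[1]-75);cv2.imwrite("pics/w5c.png",cv2.resize(im[y0:y0+150,x0:x0+200],(800,600),interpolation=cv2.INTER_CUBIC))
```

```text
[0.41571848 0.10895098 0.3713313 ]
[[195.  163.1]
 [217.9 163. ]
 [193.4 164.8]
 [216.7 164.8]
 [169.2 195.3]
 [193.4 195.2]]
```

View pics/w5c.png

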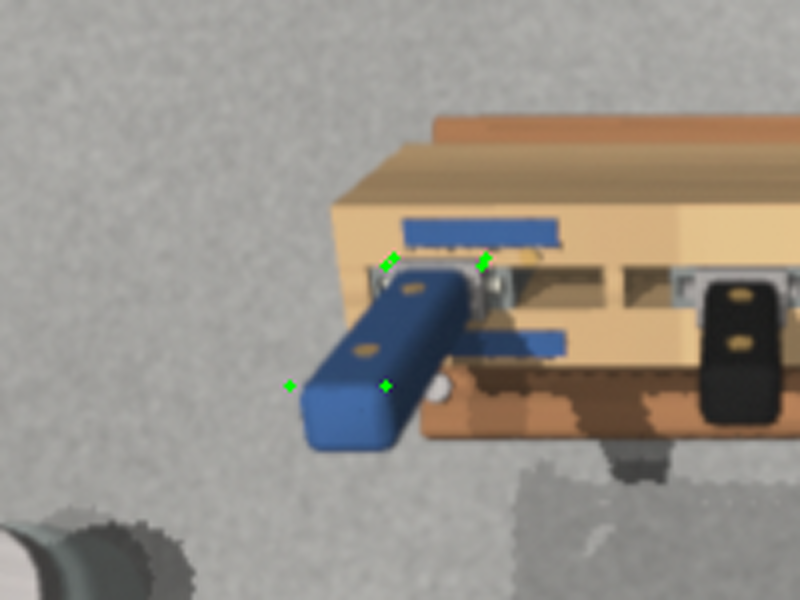

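The spatula stands in the blue-marked slot with its collar at the face (crop about (435,270)). The scraper at crop (740,340) is undisturbed, and the gripper is clear of everything. Handing in.

```bash
python3 -c "
from station import ctrl
print(ctrl.finish_job())"
```

```text
the job is handed in; nothing more can be done
None
```

The blue spatula is in the blue-marked slot, pressed past the keeper until the collar stopped against the block (about 17 N) and then let go; I handed the job in at about 12.7 s, and nothing else was touched.

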